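Shut and lock the filter cover of a bench air pump

TASK

The filter in the bench air pump has been changed. Swing the open service cover fully shut, then lock it with its captive wing-headed quarter-turn fastener: line the wing up with the slot, push the stud in and turn it a quarter turn clockwise until it is locked across the slot and stays in by itself when released. Leave the glassware, bottle and jar beside the pump standing where they are.

Things in the scene. Friction and masses are not known exactly. Their poses are not given: they have to be found in the camera images.
- pump: Grey box-shaped bench air pump, fixed, yaw -0.4 to 0.5 rad: 140 (x) x 170 (y) x 85 mm high, open at the top. Origin: centre of its underside on the bench; x points to its back (hinge side), -x is its front (louvres), y to its left, z up. A 30 mm hose barb sticks out of its -y side.
- cover (a joint): Hinge of the cover, rad: 0 = fully shut on the rim, grows as it opens; starts 0.95 to 1.3, limit 1.4. Hinge line: along pump y at pump-frame x +70, z 85 mm. Stiff friction hinge: the cover stays where it is left, needs 3 to 6 N at its free edge to move, and must be pushed all the way down.
- cover_edge (a point): Middle of the free edge, on the outer face, 143 mm from the hinge line, of the grey cover plate, 146 x 176 x 6 mm, with a small finger lip there. z = the cover's outward normal; axes are the pump's when it is shut (top then at pump z 91 mm). Open, its outer face with the wing looks to the pump's back.
- slot (a point): Centre of the slot, on top of the slotted steel plate in the pump, 14 mm below the rim: pump-frame (-38, 0, 71) mm. Axes: the pump's. Slot 30 mm long along pump y (parallel to the front edge), 11 mm wide. Raised ribs on the cover either side of the wing show the slot's direction, a round pip behind the wing the locked one.
- stud_turn (a joint): Turn of the stud, rad, growing clockwise seen from above the shut cover; free, stays where left. 0 or pi: wing in line with the slot (pin passes within 0.1 rad); starts 0.5 to 2.6. Locked: pi/2 clockwise of in line, wing front to back. Pushed through, stops under the plate end the clockwise turn about 0.1 rad past locked, a counter-clockwise one after about 0.5 rad.
- stud_push (a joint): How far the stud is pushed in, m: 0 = sprung out (start), 0.024 = bottomed. Spring 2 N rising to 6.5 N; it throws the stud out unless the pin is turned under the plate. Out of line the pin stops on the plate at 0.002. Keep it at 0.018 to 0.023 all through the quarter turn; let go when locked, it rises into its seat at about 0.014 and stays.
- wing (a point): Centre of the black wing, a bar 62 x 12 x 21 mm on a flat round head 48 mm across; x along the wing, z outward along the stud's axis. Cover shut and stud out: pump-frame (-38, 0, 133) mm, 42 mm above the cover. Wing top 10 mm above this point; top of the round head, where fingertips beside the wing can press, 10 mm below it. A steel cross pin under the cover is parallel to the wing.
- beaker: Glass beaker, 64 mm across, 82 mm tall, a bystander right of the pump. Origin: centre of its underside.
- conical_flask: Glass conical flask, 64 mm across, 104 mm tall, a bystander right of the pump towards its back. Origin: centre of its underside.
- dropper: Amber dropper bottle, 34 mm across, 103 mm tall, a bystander left of the pump. Origin: centre of its underside.
- reagent_jar: White screw-cap jar, 54 mm across, 74 mm tall, a bystander left of the pump towards its back. Origin: centre of its underside.

How it is judged:
By the outcome, as a careful person would: the job done as asked, in the order asked, and still so for the second after the job is handed in, with the robot touching nothing.
It also fails if it takes over 67 s, if anything falls off the work surface, if the arm or the gripper's body presses on something with over 40 N, if the wrist force passes 120 N, or if a joint passes its speed limit or range.

ROBOT

A 7-joint arm with a two-finger parallel gripper is mounted at the origin on a cart in front of the work surface, level with it; the furniture and walls round the work are solid. World frame = base frame: x ahead of the robot, y to its left, z up, the work surface at z = 0. Lengths are in m, angles in rad, forces in N, time in s.
With the tool pointing down it reaches from about 0.425 to 0.95 m from the base axis. Payload 4.7 kg.
Tool frame: the origin (TCP) lies midway between the tips of the shut fingers; the grasp point (between the pads) lies 19 mm behind it; z points along the fingers, y is the line along which they close (so a half turn about z gives the same grasp; the last joint's range is limited). The gripper opens to 87 mm and grips with 3 to 60 N. Pads are 19 mm wide; open, the fingers measure 117 mm over their backs; the gripper's body (75 mm by 190 mm) begins 51 mm behind the grasp point.
Start: joints at [1.287, 0.469, -0.049, 1.532, 0.024, 1.141, -0.082], TCP at [0.17, -0.653, 0.223] pointing down, gripper open.
Joint ranges: [-2.59, 2.59], [-0.33, 1.99], [-1.39, 1.29], [0.1, 2.45], [-1.04, 4.18], [0.21, 1.99], [-2.66, 2.66]. Speed limits (rad/s): [2.57, 2.57, 3.14, 3.14, 3.14, 3.14, 3.14].

INTERFACE

Orientations are given as a unit quaternion [w, x, y, z].
In Python, from rig import bot gives the robot as it stands.
- The arm moves only by the tool step_arm, never from a script. Its argument "targets" is a list of rows, each a list of 3 entries, a list of its own where there are three numbers: the shift along the tool's x, y, z as a fraction of full scale, then the turn about the tool's z as a fraction of full scale, then the opening in per cent of the stroke, from 0 (shut) to 100 (fully open). In form: [[[tx, ty, tz], yaw, claw], ...]. A call has 1 to 8 rows; each row shifts and turns the commanded pose from where the row before left it, along the tool's axes as they then stand; what a row does not reach is not made up. Full scale, the value 1, is 30 cm for a shift and 180 degrees for a turn. A row lasts 1/12 s, in which the tool goes at most 41.7 mm and 7.16 degrees, less where a joint would pass 70% of its speed; a pose out of reach is approached as far as the arm can. A call with a number of a shift or a turn outside -1 to 1 is refused whole. A call with a gripper value outside its range is refused whole. The fingers move at their own pace and stop on an object; "grip_force" is the grip in N (left out, the last holds). Time passes only in rows, so rows that do not move let the fingers close. It gives the time, the measured TCP pose, the force, the opening and the grip force at its end, in the units of the state.
- bot.get_state(): the state, without advancing time (a new reading comes with each control period).
- bot.grab_frame(name): name is "side" or "top"; returns a dict with "image" (480x640x3 uint8, red, green, blue), "depth" (480x640 float32, m along the optical axis (not along the pixel's ray), 0 where there is no reading), "fov_y" (degrees; the focal length in pixels is half the picture's height over the tangent of half this angle, whatever the lens; pixels are square), "cx", "cy" (the principal point, pixels), "position" and "orientation" of the camera in the world. Camera axes: x right, y up, looking along -z (the intrinsics and any distortion apply to the point x, -y, -z); pixel columns grow to the right and rows downward; lengths in m; the calibration is good to about 2 mm. A picture is of the moment at which its call begins.
- bot.finish_job(): hands the job in; it is judged then, once.
The state is a dict: "time": time; "joint_pos": joint angles; "qd": joint speeds; "tau": joint torques, N m; "ee_pos": TCP position; "tcp_rot": TCP orientation; "wrist_force": force on the tool from outside, world axes, zero at the start; "moment": the same for the moment, N m; "opening": finger opening in m; "finger_force": force on a finger pad.
Only numpy, scipy, OpenCV 4.12 (cv2) and the standard library are available. Lean on these libraries where they do the work, as an engineer would, in place of code of your own. Each camera call takes 0.05 s, during which the arm holds its last target. There are 200 camera calls.

## Working session

There is one attempt and no reset: what is moved stays moved. The work goes in short steps, Python scripts to look and compute and a tool call to move; the robot and the scene stay as the last step left them, time stands still between calls to the robot, and variables do not carry over. Pictures are saved under pics/ and viewed, at most 10 in all, crops included, and the job is handed in when it is done.

Besides the shell and the picture viewer there is one more tool, called after "Request:" as a command line: name --argument value ..., lists and objects as JSON in quotes. step_arm: Moves the arm, as the interface text tells. Shift numbers are shares of 30 cm and turn numbers shares of 180 degrees, none past 1 either way. Its arguments: {"type":"object","properties":{"targets":{"type":"array"},"grip_force":{"type":"number"}},"required":["targets"]}

```bash
mkdir -p pics; ls; cat > h.py <<'E'
import numpy as np, cv2
from rig import bot
from scipy.spatial.transform import Rotation as R
def q(o): return R.from_quat([o[1],o[2],o[3],o[0]])
def cloud(f):
    H,W=f["depth"].shape; fl=H/2/np.tan(np.radians(f["fov_y"])/2)
    v,u=np.mgrid[:H,:W]; d=f["depth"]
    p=np.stack([(u-f["cx"])/fl*d,-(v-f["cy"])/fl*d,-d],-1)
    return p@q(f["orientation"]).as_matrix().T+np.array(f["position"])
def save(n,im): cv2.imwrite("pics/"+n,im[:,:,::-1])
E
python3 - <<'E'
from h import *
s=bot.get_state(); print(s)
for n in("side","top"):
    f=bot.grab_frame(n); save(n+"0.png",f["image"]); np.savez(n+"0.npz",**f)
    print({k:f[k] for k in f if k not in("image","depth")},(f["depth"]>0).mean())
E
```

```text
pics
{'time': 0.0, 'joint_pos': array([ 1.28711021,  0.46942533, -0.04858952,  1.53366789,  0.02414471,
        1.14101592, -0.08227276]), 'qd': array([ 0.00099116,  0.00024823,  0.00166383,  0.00099331, -0.0004128 ,
       -0.00199835,  0.00157539]), 'tau': array([ 1.78835660e-05, -5.07979596e+01, -8.07537837e-02, -2.36157578e+01,
       -6.12880639e-02,  3.79762833e-02,  1.76516796e-04]), 'ee_pos': array([ 0.16997086, -0.65263672,  0.22152132]), 'tcp_rot': array([-9.48005122e-04,  9.91891429e-01,  1.27084472e-01, -1.78939305e-04]), 'wrist_force': array([-0.82187436,  0.58082083,  0.26163266]), 'moment': array([-0.00031615,  0.00936588, -0.01194811]), 'finger_force': 0.0, 'opening': 0.08692293139465118}
{'fov_y': 50.79603673477265, 'cx': 313.4889931412818, 'cy': 241.46862917845058, 'position': array([0.48588565, 0.8548355 , 0.44436497]), 'orientation': array([-0.05782307, -0.05003825,  0.54188725,  0.83696528])} 0.985126953125
{'fov_y': 57.48495550512353, 'cx': 322.28310335319884, 'cy': 229.87555152935735, 'position': array([0.56164803, 0.08971689, 0.93833037]), 'orientation': array([-0.70362253, -0.03220685,  0.02805276,  0.70928915])} 0.9960807291666667
```

View pics/side0.png

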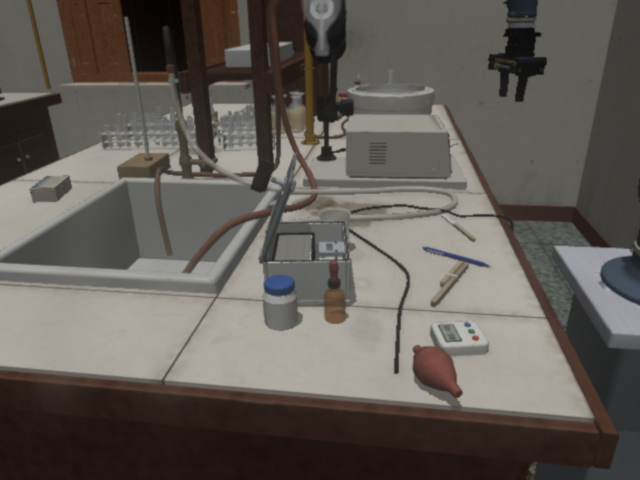

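View pics/top0.png

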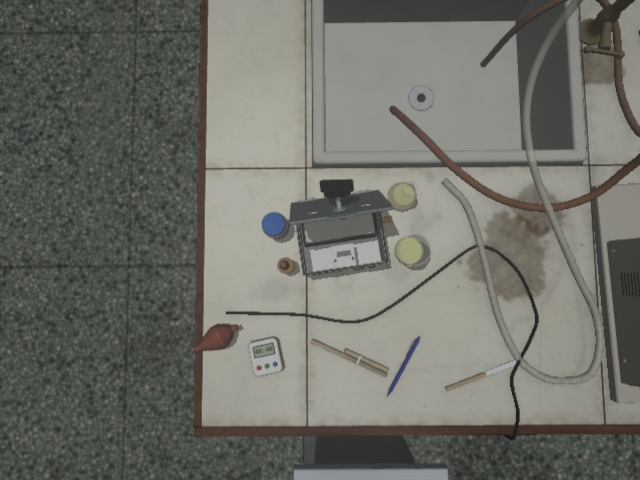

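The side view shows the pump at about (310,260) with its cover open and leaning back. The top view shows the pump centred near (345,240), the black wing at (337,187), and the beaker and flask to its right at (410,250) and (403,195). The dropper (286,266) and the jar (275,224) are on its left.

```bash
python3 - <<'E'
from h import *
f=dict(np.load("top0.npz")); P=cloud(f); im=f["image"]
cv2.imwrite("pics/topc.png",cv2.resize(im[165:290,240:440],None,fx=4,fy=4,interpolation=cv2.INTER_CUBIC)[:,:,::-1])
roi=np.zeros(P.shape[:2],bool); roi[170:290,250:440]=1
print("table z",np.median(P[300:310,300:400,2]))
m=roi&(P[...,2]>.079)&(P[...,2]<.092)&(im.max(-1)<150)
m[:, :296]=0; m[:,392:]=0; m[:215]=0
r=cv2.minAreaRect(P[m][:,:2].astype(np.float32)); print("rim",m.sum(),r,np.median(P[m][:,2]))
# front edge rim
for n,c in(("beaker",(250,410)),("flask",(195,403)),("dropper",(266,286)),("jar",(224,275))): print(n,P[c])
dark=roi&(im.max(-1)<50)&(P[...,2]>.12); 
for lo in (.15,.2): 
  w=dark&(P[...,2]>lo); print("dark",w.sum(),P[w].mean(0),P[w].min(0),P[w].max(0))
# cover plane
m=np.zeros_like(roi); m[195:220,295:388]=1; m&=(P[...,2]>.1)&(im.max(-1)>60)
X=P[m]
for _ in range(3):
  c=X.mean(0); U=np.linalg.svd(X-c)[2]; d=(X-c)@U[2]; X=X[abs(d)<.006]
print("cover n",U[2],c,len(X),X.min(0),X.max(0), d.std())
E
```

```text
table z -0.00016244381621632886
rim 570 ((0.6074896454811096, 0.05619818717241287), (0.10083438456058502, 0.1701110303401947), 7.582297325134277) 0.08484753010148738
beaker [ 0.59629979 -0.08865947  0.01999906]
flask [ 0.70516502 -0.06825844  0.06678345]
dropper [0.5646325  0.16445049 0.09735264]
jar [0.64837586 0.18873412 0.07041476]
dark 342 [0.69257433 0.0659294  0.21460263] [0.56164803 0.04364516 0.1913479 ] [0.70770455 0.09545056 0.93833037]
dark 314 [0.69243552 0.0642038  0.21619821] [0.56164803 0.04364516 0.20015957] [0.70770455 0.090406   0.93833037]
cover n [-0.92256679 -0.12833761 -0.36386809] [0.6653372  0.06176074 0.18175004] 855 [ 0.64875053 -0.02115318  0.13169471] [0.68464415 0.14393474 0.22049962] 0.0007357354428829538
```

View pics/topc.png

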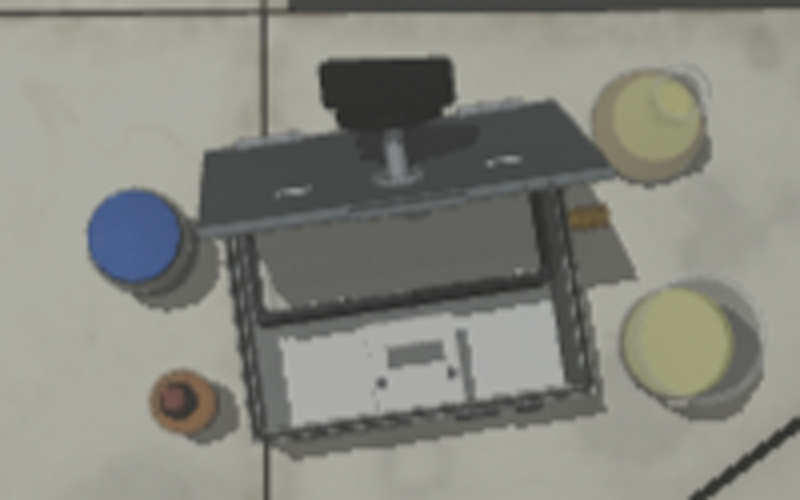

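The close top view shows the outer face of the cover, with the wing at crop pixel (387,90), which is roughly along pump y. The slot is at (415,352), and the ribs are at (293,190) and (503,160). The cover plane gives an opening of 1.20 rad, and the pump yaw is about 0.135. Next I'll write a helper and check the route for height.

```bash
cat >> h.py <<'E'
YAW=.135; C=np.array([.627,.0588,0])
def pw(p): return C+R.from_euler("z",YAW).apply(p)
def wp(p): return R.from_euler("z",-YAW).apply(np.asarray(p)-C)
def st():
    s=bot.get_state(); r=q(s["tcp_rot"]); x=r.apply([1,0,0])
    print("t%.2f pump-frame TCP mm"%s["time"],np.round(wp(s["ee_pos"])*1e3,1),"world",np.round(s["ee_pos"],3),"toolx yaw rel pump %.3f"%(np.arctan2(x[1],x[0])-YAW),"F",np.round(s["wrist_force"],1),"M",np.round(s["moment"],2),"op %.4f"%s["opening"],"fz",np.round(r.apply([0,0,1]),3))
    return s
def go(p,yaw=None):
    "units to pump-frame point (m); yaw = wanted tool-x yaw rel pump"
    s=st(); r=q(s["tcp_rot"]); d=r.inv().apply(pw(p)-s["ee_pos"])/.3
    n=int(np.ceil(np.linalg.norm(d)*.3/.0417)); print("to",p,"total",np.round(d,4),"rows>=",n,"per row",np.round(d/max(n,1),4))
    if yaw is not None:
        x=r.apply([1,0,0]); e=np.arctan2(x[1],x[0])-YAW-yaw; e=(e+np.pi)%(2*np.pi)-np.pi; print("turn units %.4f"%(e/np.pi))
E
python3 - <<'E'
from h import *
P=cloud(dict(np.load("top0.npz")))
Q=P.reshape(-1,3); Q=Q[(Q[:,2]<.8)]
for y0 in np.arange(-.6,.05,.1):
    m=(Q[:,1]>y0)&(Q[:,1]<y0+.1)&(Q[:,0]>0)&(Q[:,0]<.8); print(round(y0,1),[round(float(Q[m&(Q[:,0]>a)&(Q[:,0]<a+.2)][:,2].max(initial=0)),2) for a in(0,.2,.4,.6)])
# side view corroboration
P=cloud(dict(np.load("side0.npz"))); m=np.zeros(P.shape[:2],bool); m[105:180,340:455]=1; print("box",np.percentile(P[m],[2,50,98],axis=0))
go([.095,-.06,.31],0)
E
```

```text
-0.6 [0.0, 0.09, 0.03, 0.13]
-0.5 [0.0, 0.1, 0.13, 0.14]
-0.4 [0.0, 0.02, 0.01, 0.06]
-0.3 [0.0, 0.02, 0.02, 0.05]
-0.2 [0.0, 0.01, 0.08, 0.08]
-0.1 [0.01, 0.02, 0.09, 0.22]
-0.0 [0.01, 0.02, 0.09, 0.23]
box [[ 2.39153781e-01 -1.74306343e+00  5.99697327e-04]
 [ 4.74521438e-01 -4.99495391e-01  1.17537370e-01]
 [ 6.74647995e-01 -4.86132050e-01  1.86360332e-01]]
t0.10 pump-frame TCP mm [-548.6 -643.5  221.6] world [ 0.17  -0.653  0.222] toolx yaw rel pump 0.120 F [-1.2  0.6 -0.1] M [ 0.02  0.02 -0.  ] op 0.0868 fz [-0.     0.002 -1.   ]
to [0.095, -0.06, 0.31] total [ 2.3624 -1.6752 -0.2918] rows>= 21 per row [ 0.1125 -0.0798 -0.0139]
turn units 0.0381
```

Request:
step_arm --targets '[[[0,0,-0.1],0.038,0],[[0,0,-0.1],0,0],[[0,0,-0.1],0,0],[[0.09,-0.082,0],0,0],[[0.09,-0.082,0],0,0],[[0.09,-0.082,0],0,0],[[0.09,-0.082,0],0,0],[[0.09,-0.082,0],0,0]]'

```text
time: 0.77
ee_pos: [0.288, -0.5114, 0.3121]
tcp_rot: [-0.0, 0.998, 0.068, -0.0]
wrist_force: [-0.1, 0.1, -0.1]
opening: 0.0414
finger_force: 0.0
```

Request:
step_arm --targets '[[[0.09,-0.082,0],0,0],[[0.09,-0.082,0],0,0],[[0.09,-0.082,0],0,0],[[0.09,-0.082,0],0,0],[[0.09,-0.082,0],0,0],[[0.09,-0.082,0],0,0],[[0.09,-0.082,0],0,0],[[0.09,-0.082,0],0,0]]'

```text
time: 1.43
ee_pos: [0.4753, -0.2873, 0.3123]
tcp_rot: [-0.0, 0.998, 0.068, -0.0]
wrist_force: [0.2, -0.6, 0.3]
opening: 0.0007
finger_force: 0.0
```

```bash
python3 -c "
from h import *
go([.095,-.06,.31],0)"
```

```text
t1.43 pump-frame TCP mm [-196.9 -322.6  312.3] world [ 0.475 -0.287  0.312] toolx yaw rel pump 0.000 F [ 0.2 -0.6  0.3] M [-0.01 -0.02  0.03] op 0.0007 fz [-0.001  0.    -1.   ]
to [0.095, -0.06, 0.31] total [ 0.9732 -0.8748  0.0072] rows>= 10 per row [ 0.0973 -0.0875  0.0007]
turn units 0.0001
```

Request:
step_arm --targets '[[[0.097,-0.0875,0],0,0],[[0.097,-0.0875,0],0,0],[[0.097,-0.0875,0],0,0],[[0.097,-0.0875,0],0,0],[[0.097,-0.0875,0],0,0],[[0.097,-0.0875,0],0,0],[[0.097,-0.0875,0],0,0],[[0.097,-0.0875,0],0,0]]'

```text
time: 2.1
ee_pos: [0.6778, -0.048, 0.312]
tcp_rot: [0.0, 0.998, 0.068, -0.0]
wrist_force: [1.0, -0.1, 0.1]
opening: 0.0001
finger_force: 0.0
```

Request:
step_arm --targets '[[[0.097,-0.0875,0],0,0],[[0.097,-0.0875,0],0,0],[[0,0,0],0,0]]'

```text
time: 2.35
ee_pos: [0.7297, 0.0205, 0.3099]
tcp_rot: [-0.004, 0.997, 0.073, -0.0]
wrist_force: [-0.9, 1.4, -0.5]
opening: 0.0005
finger_force: 0.0
```

```bash
python3 -c "
from h import *
go([.085,-.06,.195],0)
f=bot.grab_frame('top'); save('t1.png',f['image'][140:290,220:420].repeat(3,0).repeat(3,1))"
```

```text
t2.35 pump-frame TCP mm [ 96.7 -51.8 309.9] world [0.73  0.021 0.31 ] toolx yaw rel pump 0.011 F [-0.9  1.4 -0.5] M [0.06 0.14 0.  ] op 0.0005 fz [-0.001  0.007 -1.   ]
to [0.085, -0.06, 0.195] total [-0.039   0.0298  0.3828] rows>= 3 per row [-0.013   0.0099  0.1276]
turn units 0.0036
```

View pics/t1.png

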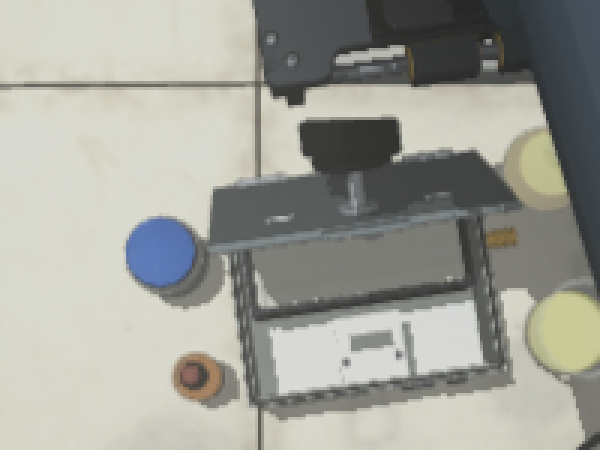

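The view shows the gripper behind the cover at about (330,50), clear of the wing at (350,145). I'll descend now.

Request:
step_arm --targets '[[[-0.013,0,0.09],0,0],[[-0.013,0,0.09],0,0],[[-0.013,0,0.09],0,0],[[0,0,0.09],0,0],[[0,0,0.02],0,0],[[0,0,0],0,0]]'

```text
time: 2.9
ee_pos: [0.7143, 0.0073, 0.196]
tcp_rot: [0.0, 0.998, 0.067, -0.003]
wrist_force: [0.6, 0.4, -0.4]
opening: 0.0002
finger_force: 0.0
```

```bash
python3 - <<'E'
from h import *
go([.055,-.06,.195],0)
# TCP path (pump frame x,z): tip front-bottom edge resting on outer face at radius ~ 0.13
for th in np.arange(1.2,-.01,-.15):
    r=.128; n=np.array([np.sin(th),np.cos(th)]); a=np.array([-np.cos(th),np.sin(th)])
    p=np.array([.07,.085])+r*a+.006*n
    print(round(th,2),np.round(p*1e3,1))
E
```

```text
t2.90 pump-frame TCP mm [ 79.6 -62.8 196. ] world [0.714 0.007 0.196] toolx yaw rel pump -0.001 F [ 0.6  0.4 -0.4] M [ 0.05 -0.   -0.03] op 0.0002 fz [-0.005 -0.001 -1.   ]
to [0.055, -0.06, 0.195] total [-0.0819 -0.0093  0.0037] rows>= 1 per row [-0.0819 -0.0093  0.0037]
turn units -0.0002
1.2 [ 29.2 206.5]
1.05 [ 11.5 199. ]
0.9 [ -4.9 189. ]
0.75 [-19.6 176.6]
0.6 [-32.3 162.2]
0.45 [-42.6 146.1]
0.3 [-50.5 128.6]
0.15 [-55.7 110.1]
0.0 [-58.  91.]
```

Request:
step_arm --targets '[[[-0.063,0,0],0,0],[[-0.063,0,0],0,0],[[-0.035,0,-0.005],0,0],[[-0.035,0,-0.005],0,0],[[-0.027,0,0.017],0,0],[[-0.027,0,0.017],0,0],[[-0.024,0,0.021],0,0],[[-0.024,0,0.021],0,0]]'

```text
time: 3.57
ee_pos: [0.6282, -0.0034, 0.1805]
tcp_rot: [0.0, 0.998, 0.067, 0.002]
wrist_force: [1.7, 0.4, 2.7]
opening: 0.0004
finger_force: 1.1
```

```bash
python3 - <<'E'
from h import *
go([-.0228,-.06,.162],0)
for n in("top","side"):
    f=bot.grab_frame(n); np.savez(n+"1.npz",**f)
    c=f['image'][140:290,240:440] if n=="top" else f['image'][150:300,220:420]
    save(n+'2.png',c.repeat(3,0).repeat(3,1))
E
```

```text
t3.57 pump-frame TCP mm [ -7.1 -61.8 180.5] world [ 0.628 -0.003  0.18 ] toolx yaw rel pump 0.000 F [1.7 0.4 2.7] M [-0.05 -0.05 -0.01] op 0.0004 fz [ 0.004 -0.    -1.   ]
to [-0.0228, -0.06, 0.162] total [-0.0524 -0.0061  0.0614] rows>= 1 per row [-0.0524 -0.0061  0.0614]
turn units 0.0000
```

View pics/side2.png

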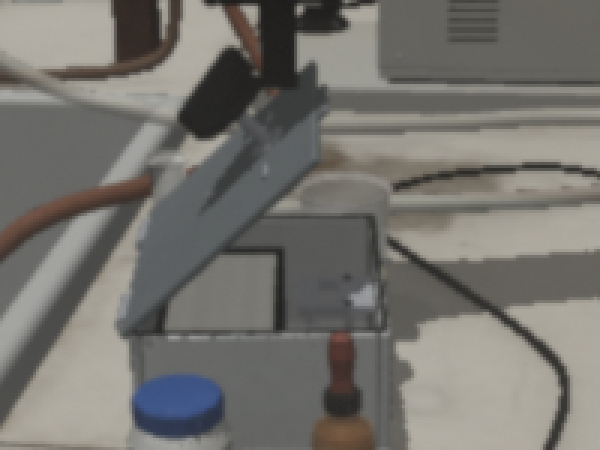

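The side view shows the cover swinging as planned to about 0.8 rad. The finger is near its free edge at (280,70) and the wing at (215,95) is clear. I'll continue along the arc.

Request:
step_arm --targets '[[[-0.021,0,0.024],0,0],[[-0.021,0,0.024],0,0],[[-0.017,0,0.027],0,0],[[-0.017,0,0.027],0,0],[[-0.013,0,0.029],0,0],[[-0.013,0,0.029],0,0],[[-0.009,0,0.031],0,0],[[-0.009,0,0.031],0,0]]'

```text
time: 4.33
ee_pos: [0.5912, -0.0083, 0.1109]
tcp_rot: [0.0, 0.998, 0.068, -0.0]
wrist_force: [0.6, -0.6, 0.3]
opening: 0.0005
finger_force: 0.7
```

Request:
step_arm --targets '[[[-0.004,0,0.032],0,0],[[-0.004,0,0.025],0,0],[[0,0,0.01],0,0],[[0,0,0.008],0,0],[[0,0,0],0,0]]'

```text
time: 4.75
ee_pos: [0.5886, -0.0085, 0.0913]
tcp_rot: [0.001, 0.998, 0.068, -0.001]
wrist_force: [-6.9, -1.0, 15.3]
opening: 0.0006
finger_force: 7.9
```

```bash
python3 - <<'E'
from h import *
st()
E
```

```text
t4.75 pump-frame TCP mm [-47.1 -61.5  91.3] world [ 0.589 -0.008  0.091] toolx yaw rel pump 0.000 F [-6.9 -1.  15.3] M [-0.26  1.56  0.01] op 0.0006 fz [-0.002 -0.001 -1.   ]
```

Pressed shut at 91 mm with 15 N. I'll back off and look at the wing.

Request:
step_arm --targets '[[[0,0,-0.1],0,40],[[0,0,-0.12],0,40],[[0,0,-0.12],0,40],[[0,0.12,-0.06],0,40],[[0,0.13,0],0,40],[[0,0.13,0],0,40],[[0,0.1,0],0,40]]'

```text
time: 5.33
ee_pos: [0.6092, -0.1546, 0.21]
tcp_rot: [0.001, 0.998, 0.067, 0.0]
wrist_force: [0.3, -0.6, -0.5]
opening: 0.0332
finger_force: 0.0
```

```bash
cat > look.py <<'E'
from h import *
st()
f=bot.grab_frame("top"); P=cloud(f); im=f["image"]; g=bot.grab_frame("side"); Pg=cloud(g)
import sys
def W(P): 
    L=wp(P.reshape(-1,3)).reshape(P.shape); return L
for n,F,PP in(("top",f,P),("side",g,Pg)):
    L=W(PP); m=(abs(L[...,0]+.038)<.05)&(abs(L[...,1])<.05)&(L[...,2]>.094)&(L[...,2]<.16)&(F["image"].max(-1)<70)
    X=L[m]; print(n,m.sum(),"z pct",np.round(np.percentile(X[:,2],[2,50,98]),4))
    zt=np.percentile(X[:,2],97); T=X[X[:,2]>zt-.006][:,:2]
    r=cv2.minAreaRect((T*1e3).astype(np.float32)); print(" top bar",len(T),r)
    b=cv2.boxPoints(r); e=[b[1]-b[0],b[2]-b[1]]; e=max(e,key=np.linalg.norm); print(" axis deg in pump frame %.1f"%(np.degrees(np.arctan2(e[1],e[0]))%180))
    L=L; m=(abs(L[...,0])<.07)&(abs(L[...,1])<.08)&(abs(L[...,0]+.038)>.0)&(L[...,2]>.08)&(L[...,2]<.1)
    X=L[m]; A=np.c_[X[:,:2],np.ones(len(X))]; print(" cover z fit (slope x,y,z0)",np.round(np.linalg.lstsq(A,X[:,2],rcond=None)[0],4),len(X))
    if n=="top":
        r=cv2.minAreaRect((L[(abs(L[...,0])<.11)&(abs(L[...,1])<.092)&(L[...,2]>.085)&(L[...,2]<.1)][:,:2]*1e3).astype(np.float32)); print(" cover rect",r)
save(sys.argv[1],cv2.resize(im[165:290,240:440],None,fx=4,fy=4,interpolation=cv2.INTER_CUBIC))
E
python3 look.py t3.png
```

```text
t5.33 pump-frame TCP mm [ -46.4 -209.1  210. ] world [ 0.609 -0.155  0.21 ] toolx yaw rel pump -0.002 F [ 0.3 -0.6 -0.5] M [0.   0.01 0.04] op 0.0332 fz [ 0.001 -0.002 -1.   ]
top 521 z pct [0.1206 0.1247 0.1451]
 top bar 208 ((-37.782745361328125, 0.21381568908691406), (59.979732513427734, 11.90794563293457), 56.677852630615234)
 axis deg in pump frame 56.7
 cover z fit (slope x,y,z0) [-0.0013 -0.0004  0.0909] 5335
 cover rect ((-0.892578125, 0.0291748046875), (159.72207641601562, 176.13258361816406), 0.2344495952129364)
side 446 z pct [0.12   0.1313 0.1449]
 top bar 131 ((-39.018192291259766, 2.007570266723633), (59.75453567504883, 12.412894248962402), 55.706687927246094)
 axis deg in pump frame 55.7
 cover z fit (slope x,y,z0) [-0.0008 -0.0021  0.0925] 2787
```

View pics/t3.png

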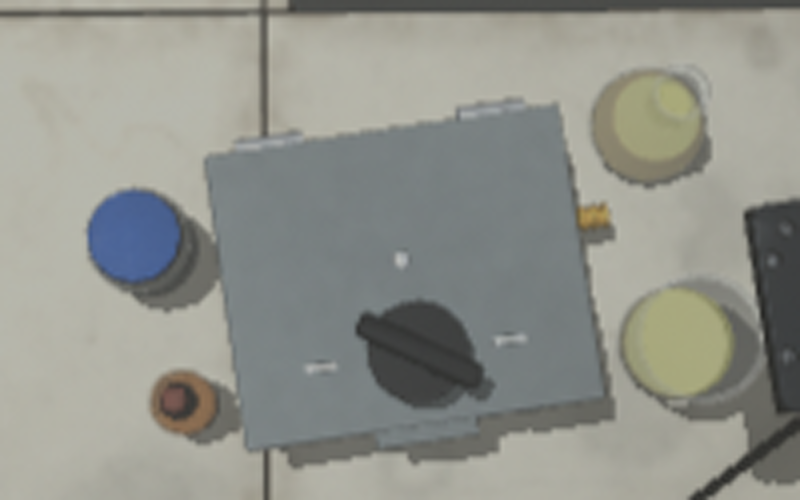

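The cover is flat and shut at z≈91 mm. The wing at crop (420,350) sits 56° from pump x, so 34° short of the rib line on the counter-clockwise side. The ribs are at (320,367) and (510,338). I'll go above the wing and turn the tool.

Request:
step_arm --targets '[[[0.014,-0.116,0],0,45],[[0.014,-0.116,0],0,45],[[0,-0.116,0],0,45],[[0,-0.116,0],0,45],[[0,-0.116,0],0,45],[[0,-0.116,0],0,45],[[0,0,0],-0.039,45],[[0,0,0],-0.039,45]]'

```text
time: 6.1
ee_pos: [0.5881, 0.0621, 0.2096]
tcp_rot: [-0.001, 0.981, 0.196, 0.0]
wrist_force: [0.7, -1.0, 0.1]
opening: 0.0394
finger_force: 0.0
```

Request:
step_arm --targets '[[[0,0,0],-0.039,45],[[0,0,0],-0.039,45],[[0,0,0],-0.039,45],[[0,0,0],-0.039,45],[[0,0,0],-0.039,45],[[0,0,0],-0.039,45],[[0,0,0],0,45],[[0,0,0],0,45]]'

```text
time: 6.77
ee_pos: [0.5888, 0.0577, 0.2093]
tcp_rot: [-0.0, 0.849, 0.528, -0.0]
wrist_force: [0.7, -0.8, 0.9]
opening: 0.0389
finger_force: 0.0
```

```bash
python3 -c "
from h import *
go([-.038,.0005,.126],np.radians(56.4)); print(bot.get_state()['joint_pos'])"
```

```text
t6.77 pump-frame TCP mm [-38.    4.  209.3] world [0.589 0.058 0.209] toolx yaw rel pump 0.978 F [ 0.7 -0.8  0.9] M [-0.05 -0.1  -0.02] op 0.0389 fz [-0.001  0.001 -1.   ]
to [-0.038, 0.0005, 0.126] total [-0.0098  0.0068  0.2776] rows>= 2 per row [-0.0049  0.0034  0.1388]
turn units -0.0019
[ 0.30275534  0.41498285 -0.62438269  1.72669829  0.26849783  1.0871052
 -0.86506125]
```

Request:
step_arm --targets '[[[-0.01,0.007,0.08],0,45],[[0,0,0.08],0,45],[[0,0,0.07],0,45],[[0,0,0.045],0,45],[[0,0,0],0,45],[[0,0,0],0,0],[[0,0,0],0,0],[[0,0,0],0,0]]' --grip_force 20

```text
time: 7.43
ee_pos: [0.5906, 0.0538, 0.1286]
tcp_rot: [0.001, 0.849, 0.529, 0.001]
wrist_force: [0.6, -0.7, 0.4]
opening: 0.026
finger_force: 0.0
```

Request:
step_arm --targets '[[[0,0,0],0,0],[[0,0,0],0,0],[[0,0,0],0,0]]'

```text
time: 7.68
ee_pos: [0.5899, 0.0534, 0.1279]
tcp_rot: [0.0, 0.848, 0.529, 0.0]
wrist_force: [0.7, -0.3, 1.5]
opening: 0.0116
finger_force: 20.0
```

```bash
python3 -c "
from h import *
go([-.038,.0005,.123],np.radians(90))"
```

```text
t7.68 pump-frame TCP mm [-37.5  -0.3 127.9] world [0.59  0.053 0.128] toolx yaw rel pump 0.980 F [ 0.7 -0.3  1.5] M [0.02 0.01 0.02] op 0.0116 fz [ 0.001  0.    -1.   ]
to [-0.038, 0.0005, 0.123] total [ 0.0013 -0.003   0.0162] rows>= 1 per row [ 0.0013 -0.003   0.0162]
turn units -0.1879
```

Request:
step_arm --targets '[[[0,0,0],-0.0376,0],[[0,0,0],-0.0376,0],[[0,0,0],-0.0376,0],[[0,0,0],-0.0376,0],[[0,0,0],-0.0376,0],[[0,0,0],0,0],[[0,0,0],0,0]]'

```text
time: 8.27
ee_pos: [0.59, 0.0534, 0.1275]
tcp_rot: [0.0, 0.659, 0.752, 0.001]
wrist_force: [0.4, 0.5, 1.4]
opening: 0.012
finger_force: 20.0
```

```bash
python3 look.py t4.png
```

```text
t8.27 pump-frame TCP mm [-37.4  -0.4 127.5] world [0.59  0.053 0.128] toolx yaw rel pump 1.568 F [0.4 0.5 1.4] M [ 0.09 -0.2   0.02] op 0.0120 fz [ 0.001  0.001 -1.   ]Traceback (most recent call last):
  File "look.py", line 9, in <module>
    X=L[m]; print(n,m.sum(),"z pct",np.round(np.percentile(X[:,2],[2,50,98]),4))
                                             ~~~~~~~~~~~~~^^^^^^^^^^^^^^^^^^
    return _quantile_unchecked(
        a, q, axis, out, overwrite_input, method, keepdims, weights)
    return _ureduce(a,
                    func=_quantile_ureduce_func,
    ...<5 lines>...
                    overwrite_input=overwrite_input,
                    method=method)
    r = func(a, **kwargs)
    result = _quantile(arr,
                       quantiles=q,
    ...<2 lines>...
                       out=out,
                       weights=wgt)
    slices_having_nans = np.isnan(arr[-1, ...])
                                  ~~~^^^^^^^^^
IndexError: index -1 is out of bounds for axis 0 with size 0
```

Request:
step_arm --targets '[[[0,0,0.014],0,0],[[0,0,0.014],0,0],[[0,0,0.014],0,0],[[0,0,0.014],0,0],[[0,0,0.014],0,0],[[0,0,0],0,0],[[0,0,0],0,0]]' --grip_force 30

```text
time: 8.95
ee_pos: [0.59, 0.0535, 0.1063]
tcp_rot: [0.0, 0.658, 0.753, 0.0]
wrist_force: [0.5, 0.5, 5.9]
opening: 0.0116
finger_force: 30.0
```

```bash
python3 - <<'E'
from h import *
st()
g=bot.grab_frame("side"); save("s5.png",cv2.resize(g["image"][150:300,220:420],None,fx=4,fy=4,interpolation=cv2.INTER_CUBIC))
E
```

```text
t8.95 pump-frame TCP mm [-37.4  -0.3 106.3] world [0.59  0.053 0.106] toolx yaw rel pump 1.571 F [0.5 0.5 5.9] M [-0.01 -0.17 -0.02] op 0.0116 fz [ 0.001  0.    -1.   ]
```

View pics/s5.png

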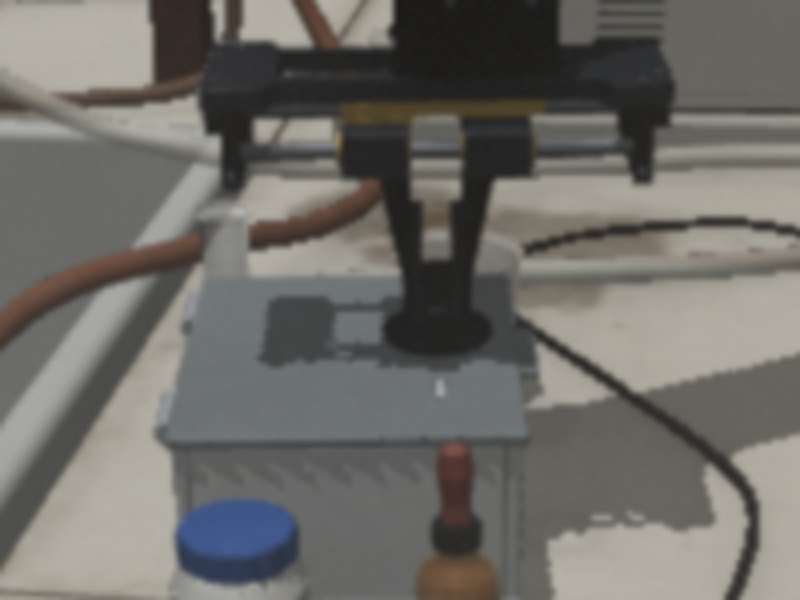

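The stud went in about 21 mm with 5.9 N, which matches the spring, and the head at (437,330) is low over the cover. I'll do the quarter turn clockwise.

Request:
step_arm --targets '[[[0,0,0],0.036,0],[[0,0,0],0.036,0],[[0,0,0],0.036,0],[[0,0,0],0.036,0],[[0,0,0],0.036,0],[[0,0,0],0.036,0],[[0,0,0],0.036,0],[[0,0,0],0.036,0]]'

```text
time: 9.67
ee_pos: [0.5898, 0.0535, 0.1065]
tcp_rot: [0.0, 0.922, 0.388, 0.0]
wrist_force: [0.7, 0.6, 5.0]
opening: 0.0116
finger_force: 30.0
```

```bash
python3 -c "
from h import *
go([-.0375,0,.1065],0)"
```

```text
t9.67 pump-frame TCP mm [-37.5  -0.2 106.5] world [0.59  0.054 0.107] toolx yaw rel pump 0.661 F [0.7 0.6 5. ] M [ 0.03 -0.03  0.01] op 0.0116 fz [ 0.001 -0.    -1.   ]
to [-0.0375, 0, 0.1065] total [ 0.0006 -0.0005  0.0001] rows>= 1 per row [ 0.0006 -0.0005  0.0001]
turn units 0.2104
```

Request:
step_arm --targets '[[[0,0,0],0.036,0],[[0,0,0],0.036,0],[[0,0,0],0.036,0],[[0,0,0],0.036,0],[[0,0,0],0.036,0],[[0,0,0],0.034,0],[[0,0,0],0,0],[[0,0,0],0,0]]'

```text
time: 10.33
ee_pos: [0.5897, 0.0536, 0.1066]
tcp_rot: [0.0, 0.998, 0.064, 0.0]
wrist_force: [0.1, 0.3, 5.9]
opening: 0.0119
finger_force: 30.0
```

```bash
python3 -c "
from h import *
st()"
```

```text
t10.33 pump-frame TCP mm [-3.760e+01 -1.000e-01  1.066e+02] world [0.59  0.054 0.107] toolx yaw rel pump -0.006 F [0.1 0.3 5.9] M [ 0.12  0.08 -0.05] op 0.0119 fz [ 0. -0. -1.]
```

Locked orientation reached. Now I'll ease up about 6 mm into the seat, open, wait and retreat.

Request:
step_arm --targets '[[[0,0,-0.011],0,0],[[0,0,-0.011],0,0],[[0,0,0],0,0],[[0,0,0],0,45],[[0,0,0],0,45],[[0,0,0],0,45],[[0,0,0],0,45],[[0,0,0],0,45]]'

```text
time: 11.0
ee_pos: [0.5892, 0.0531, 0.1122]
tcp_rot: [0.0, 0.998, 0.064, -0.001]
wrist_force: [-0.4, 0.2, 0.0]
opening: 0.0356
finger_force: 0.0
```

Request:
step_arm --targets '[[[0,0,-0.03],0,45],[[0,0,-0.08],0,45],[[0,0,-0.12],0,45],[[0,0,-0.13],0,45],[[0,0.13,0],0,45],[[0,0.13,0],0,45],[[0,0.13,0],0,45],[[0,0.13,0],0,45]]'

```text
time: 11.67
ee_pos: [0.6098, -0.103, 0.222]
tcp_rot: [0.0, 0.998, 0.065, 0.001]
wrist_force: [1.2, -0.0, 0.1]
opening: 0.0395
finger_force: 0.0
```

Request:
step_arm --targets '[[[0,0.1,0],0,45],[[0,0.1,0],0,45],[[0,0,0],0,45],[[0,0,0],0,45]]'

```text
time: 12.0
ee_pos: [0.6171, -0.1636, 0.221]
tcp_rot: [0.0, 0.998, 0.062, -0.0]
wrist_force: [0.0, 0.5, 0.2]
opening: 0.039
finger_force: 0.0
```

```bash
python3 look.py t6.png
```

```text
t12.00 pump-frame TCP mm [ -39.7 -219.1  221. ] world [ 0.617 -0.164  0.221] toolx yaw rel pump -0.010 F [0.  0.5 0.2] M [ 0.07 -0.02 -0.03] op 0.0390 fz [-0.    -0.001 -1.   ]
top 505 z pct [0.1064 0.1104 0.1314]
 top bar 202 ((-38.6083984375, 0.1528778076171875), (11.866141319274902, 58.67536163330078), 89.71855926513672)
 axis deg in pump frame 179.7
 cover z fit (slope x,y,z0) [-0.0026 -0.0008  0.0909] 5350
 cover rect ((-0.8446807861328125, 0.1459503173828125), (159.7931365966797, 176.0297088623047), 0.3652058243751526)
side 581 z pct [0.1064 0.1183 0.1309]
 top bar 167 ((-39.121665954589844, 0.660804271697998), (58.258750915527344, 11.751985549926758), 0.3209882378578186)
 axis deg in pump frame 0.3
 cover z fit (slope x,y,z0) [-0.0016 -0.0028  0.0925] 2554
```

View pics/t6.png

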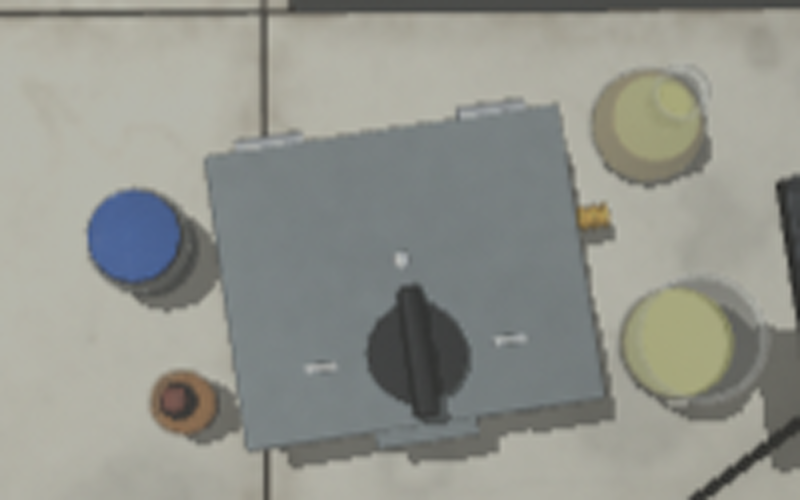

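The wing at (418,352) points at the pip (401,259) and stays 14 mm lower by itself. The cover is shut and the bystanders haven't moved.

```bash
python3 -c "
from rig import bot
print(bot.finish_job())"
```

```text
the job is handed in; nothing more can be done
None
```

The cover is fully shut and the fastener is locked across the slot, staying in by itself after release; the glassware, bottle and jar did not move, and the job was handed in at about 12 s.

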